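# Pull the interlock plug from the hooded console

## Robot

A 6-joint arm with a two-finger parallel gripper is mounted at the origin on a cart in front of the work surface, level with it; the furniture and walls round the work are solid. World frame = base frame: x ahead of the robot, y to its left, z up, the work surface at z = 0. Lengths are in mm, angles in rad, forces in N, time in s.
With the tool pointing down it reaches from about 275 to 750 mm from the base axis. Payload 10.2 kg.
Tool frame: the origin (TCP) lies on the front face of the gripper's body, between the roots of the fingers; the fingertips stand 73 mm ahead of it and the grasp point (between the pads) lies 54 mm ahead of it; z points along the fingers, y is the line along which they close (so a half turn about z gives the same grasp; the last joint's range is limited). The gripper opens to 85 mm and grips with 20 to 120 N. Pads are 22 mm wide; open, the fingers measure 114 mm over their backs; the gripper's body (76 mm by 85 mm) begins 54 mm behind the grasp point. The pads swing forward as they close: fully open they stand 13 mm farther back than shut.
Start: joints at [-1.533, 0.313, 1.498, -0, 1.331, -0.223], TCP at [135.36, -507.257, 303.894] pointing down, gripper open.
Joint ranges: [-2.94, 2.94], [-0.97, 2.17], [0.19, 2.56], [-1.23, 4.37], [0.02, 3.11], [-2.88, 2.88]. Speed limits (rad/s): [2.39, 2.39, 3.01, 3.14, 3.14, 3.14].

## Interface

Orientations are given as a unit quaternion [w, x, y, z].
In Python, from rig import * gives the robot as it stands.
- The arm moves only by the tool step_arm, never from a script. Its argument "plan" is a list of rows, each an object with "offset": the shift along the tool's x, y, z in cm, a list of three; "rot": the turn, a rotation vector about the tool's x, y, z in degrees, a list of three; "gripper": the finger opening in cm, from 0 to 8.54. In form: [{"offset": [x, y, z], "rot": [wx, wy, wz], "gripper": gripper}, ...]. A call has 1 to 12 rows; each row is the pose to reach, as a shift and turn from the pose commanded when the call began, along the tool's axes at that moment; what a row does not reach only later rows make up. A row lasts 1/10 s, in which the tool goes at most 50 mm and 8.59 degrees, less where a joint would pass 70% of its speed; a pose out of reach is approached as far as the arm can. A call with a gripper value outside its range is refused whole. The fingers move at their own pace and stop on an object; "squeeze" is the grip in N (left out, the last holds). Time passes only in rows, so rows that repeat a pose let the fingers close. It gives the time, the measured TCP pose, the force, the opening and the grip force at its end, in the units of the state.
- sense(): the state, without advancing time (a new reading comes with each control period).
- capture(name): name is "scene" or "side" or "wrist"; returns a dict with "color" (480x640x3 uint8, red, green, blue), "depth" (480x640 float32, mm along the optical axis (not along the pixel's ray), 0 where there is no reading), "vertical_fov" (degrees; the focal length in pixels is half the picture's height over the tangent of half this angle, whatever the lens; pixels are square), "cx", "cy" (the principal point, pixels), "rvec" (rotation vector, rad) and "tvec" (3), from world to camera coordinates, as OpenCV has them; the wrist camera has in their place "mount" (4x4, takes a point from camera to tool coordinates, whose origin is the TCP and whose axes are the flange's). Camera axes: x right, y down, z forward; pixel columns grow to the right and rows downward; lengths in mm; the calibration is good to about 2 mm. The wrist camera is an equidistant fisheye: a pixel r from the principal point sees the ray r / f radians off the axis. A picture is of the moment at which its call begins: read the wrist's pose just before it.
- finish_job(): hands the job in; it is judged then, once.
The state is a dict: "time_s": time; "joints": joint angles; "dq": joint speeds; "tau": joint torques, N m; "eef_pos": TCP position; "ee_rot": TCP orientation; "force": force on the tool from outside, world axes, zero at the start; "wrist_torque": the same for the moment, N m; "grip_width": opening from 0.0 (shut) to 1.0 (fully open); "grip_force": force on a finger pad.
Only numpy, scipy, OpenCV 4.12 (cv2) and the standard library are available. Lean on these libraries where they do the work, as an engineer would, in place of code of your own. Each camera call takes 0.05 s, during which the arm holds its last target. There are 200 camera calls.

## Task

Isolate the console: first move the tall white bottle that stands in front of it at least 10 cm away and leave it standing upright on the worktop. Then pull the plug with the flat paddle grip out of its sprung socket and set it down, without dropping it, in the steel tray on the left, where it may lie any way round. Leave the round-knobbed plug fully home in its socket and do not disturb the small beaker or the brass weight.

Things in the scene. Friction and masses are not known exactly. Their poses are not given: they have to be found in the camera images.
- console: fixed grey housing 176 wide (y), 226 high; origin on the worktop; front faces its own -x. From the origin it reaches to x = -46 mm (front apron) and +76. Its socket panel slopes at 35 degrees: face centre at (-20, 0, 75) mm, outward normal = socket axis (-0.574, 0, 0.819). Two equal sockets at y = +40 and -40 mm; either plug may be in either. Column behind at x > 7 mm
- hood_edge (a point): middle of the lower front edge of the hood, which juts forward from the column over the panel along its whole width, 12 mm thick: at (-24, 0, 202) mm in the console frame, same axes. Under it a gripper pointing straight down cannot reach a plug's grip; one pointing along the socket axis, its body leaning back to the console's -x, can
- plug_flat: plug to pull, loose, 50-85 g, black, steel shank. Origin in the middle of its flange's underside, on the panel face when home; z out of the socket, y across the grip (level when home). Shank 26 mm long under the origin, 18 x 18; flange 28 x 26, 4 thick; paddle 12 thick (y), 30 wide (x), top at z = 41 mm.
- plug_grip (a point): point in the middle of the flat paddle, on the plug's axis 26 mm above its origin; same axes as the plug: close the fingers along y. Two spring balls hold it: a straight pull of about 10 to 20 N starts it, almost none after 8 mm; clear of the socket after 27 mm
- plug_round: the other plug, to be left alone: same shank and flange and axes, but a round knob 28 mm across, up to z = 26 mm
- bottle_tall: white plastic bottle with a blue-grey screw cap, loose, standing in front of the panel in the gripper's way; 64 mm across and 122 high, 0.2 to 0.33 kg, origin at the centre of its underside; straight-sided below z = 80 mm. The worktop is free for it round world (0.37, -0.20) m and (0.37, -0.37) m
- tray: open steel tray, loose, 0.6 kg, 130 (x) x 105 (y) x 22 outside, walls 4 and floor 4 thick, rolled rim up to z = 24.5 mm; origin at the centre of its underside
- beaker_small: small glass beaker 52 across and 58 high, origin at the centre of its underside; leave it alone
- weight_1: brass weight 23 across and 36 high, origin at the centre of its underside; leave it alone

How it is judged:
By the outcome, as a careful person would: the job done as asked, in the order asked, and still so for the second after the job is handed in, with the robot touching nothing.
It also fails if it takes over 64 s, if anything falls off the work surface, if the arm or the gripper's body presses on something with over 40 N, if the wrist force passes 120 N, or if a joint passes its speed limit or range.

## Working session

There is one attempt and no reset: what is moved stays moved. The work goes in short steps, Python scripts to look and compute and a tool call to move; the robot and the scene stay as the last step left them, time stands still between calls to the robot, and variables do not carry over. Pictures are saved under pics/ and viewed, at most 10 in all, crops included, and the job is handed in when it is done.

Besides the shell and the picture viewer there is one more tool, called after "Call:" as name(argument=value, ...) on one line, values as JSON. step_arm: Moves the arm, as the interface text tells. Its arguments: {"type":"object","properties":{"plan":{"type":"array"},"squeeze":{"type":"number"}},"required":["plan"]}

```bash
ls; mkdir -p pics; cat > h.py <<'E'
from rig import *
import numpy as np, cv2, pickle
from scipy.spatial.transform import Rotation as R
def snap(n,f):
    s=sense(); c=capture(n); c['s']=s
    pickle.dump(c,open(f'pics/{f}.pkl','wb')); cv2.imwrite(f'pics/{f}.png',c['color'][:,:,::-1]); return c
def load(f): return pickle.load(open(f'pics/{f}.pkl','rb'))
def cloud(c):
    f=240/np.tan(np.radians(c['vertical_fov'])/2)
    v,u=np.mgrid[0:480,0:640]; d=c['depth']
    P=np.stack([(u-c['cx'])/f*d,(v-c['cy'])/f*d,d],-1)
    Rm=cv2.Rodrigues(np.array(c['rvec'],float))[0]
    return (P-np.array(c['tvec']).ravel())@Rm
E
python3 - <<'E'
from h import *
print(sense())
for n in('scene','side'):
    c=snap(n,n+'0'); print(n,c['vertical_fov'],c['tvec'],c['rvec'])
a=np.hstack([load('scene0')['color'],load('side0')['color']])
E
```

```text
pics
{'time_s': 0.0, 'joints': array([-1.53338090e+00,  3.13447341e-01,  1.49845143e+00, -3.61770877e-06,
        1.33097528e+00, -2.23411911e-01]), 'dq': array([-0.00048035, -0.0011776 ,  0.00154165,  0.00010608,  0.00013138,
       -0.00074571]), 'tau': array([ 2.42160795e-04, -4.12255669e+01, -2.59744424e+01, -1.45499498e-04,
        4.11456669e-03, -1.19111522e-05]), 'eef_pos': array([ 135.36220495, -507.07796594,  303.33096984]), 'ee_rot': array([-6.38092428e-04,  9.91507924e-01,  1.30044709e-01,  5.77487096e-05]), 'force': array([ 0.35138753,  0.41160698, -0.01059249]), 'wrist_torque': array([-0.00017419, -0.03215039, -0.02374203]), 'grip_force': 0.0, 'grip_width': 0.9955093992976921}
scene 49.7459254029773 [175.19166981 426.44386034 934.93129637] [ 1.10699432 -2.12549673  1.22014999]
side 46.388597345184614 [-565.86713465  180.52298533 1338.08875496] [ 2.13575148 -0.59657324  0.30647786]
```

View pics/scene0.png

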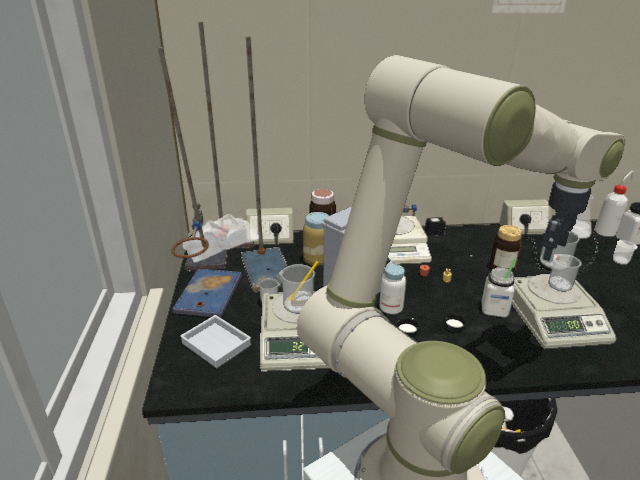

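View pics/side0.png

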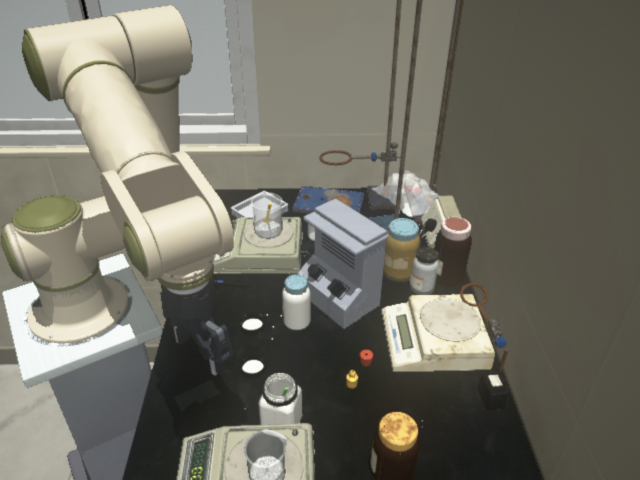

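The scene view shows the tray at (215,340) and the bottle at (393,288). The side view shows the console at (345,265), with its plugs near (317,270) and (338,287) and the bottle at (296,303).

```bash
python3 - <<'E'
from h import *
c=load('side0');P=cloud(c)
im=cv2.resize(c['color'][190:340,260:400],None,fx=5,fy=5*0.8,interpolation=cv2.INTER_CUBIC)
im=cv2.resize(c['color'][190:335,250:400],None,fx=4,fy=4,interpolation=cv2.INTER_CUBIC)
cv2.imwrite('pics/crop1.png',im[:,:,::-1])
def pr(P,*uv):
    for u,v in uv: print((u,v),np.round(np.nanmedian(P[v-1:v+2,u-1:u+2].reshape(-1,3),0)))
pr(P,(296,282),(296,305),(345,215),(335,205),(370,235),(365,285),(325,240),(317,270),(338,287),(345,300),(325,285),(352,378))
S=cloud(load('scene0'))
print('scene');pr(S,(393,268),(393,292),(215,340),(216,318),(249,343),(217,363),(182,342),(340,225))
# console top
m=(P[...,2]>215)&(P[...,2]<235)&(P[...,0]>350)&(P[...,0]<700)
u=np.argwhere(m);u=u[(u[:,0]>180)&(u[:,0]<260)&(u[:,1]>290)&(u[:,1]<400)]
q=P[u[:,0],u[:,1]];print(len(q),q.mean(0),cv2.minAreaRect(q[:,:2].astype(np.float32)))
print(q[:,2].min(),np.median(q[:,2]))
# column slope: tray
m=(S[...,2]>-5)&(S[...,2]<30);u=np.argwhere(m);u=u[(u[:,0]>310)&(u[:,0]<368)&(u[:,1]>178)&(u[:,1]<252)]
q=S[u[:,0],u[:,1]];q2=q[(q[:,2]>18)];print(len(q2),cv2.minAreaRect(q2[:,:2].astype(np.float32)),np.median(q2[:,2]))
# bottle 
for X,b in((P,(270,320,295,325)),(S,(375,408,280,312))):
    q=X[b[2]:b[3],b[0]:b[1]].reshape(-1,3);q=q[(q[:,2]>15)&(q[:,2]<78)&(q[:,0]>200)]
    from scipy.optimize import least_squares
    m0=q.mean(0)
    r=least_squares(lambda p:np.hypot(q[:,0]-p[0],q[:,1]-p[1])-32,m0[:2]+20*(m0[:2]-0)/np.hypot(*m0[:2]),loss='soft_l1');print('bottle',r.x,len(q),np.abs(r.fun).mean())
E
```

```text
(296, 282) [ 424. -311.  124.]
(296, 305) [ 411. -331.   79.]
(345, 215) [ 572. -274.  229.]
(335, 205) [ 577. -229.  228.]
(370, 235) [ 577. -363.  228.]
(365, 285) [ 563. -377.  101.]
(325, 240) [ 535. -251.  158.]
(317, 270) [ 503. -270.   95.]
(338, 287) [ 513. -344.   94.]
(345, 300) [ 519. -367.   70.]
(325, 285) [ 506. -300.   71.]
(352, 378) [ 429. -528.   25.]
scene
(393, 268) [ 426. -303.  123.]
(393, 292) [ 400. -285.   70.]
(215, 340) [564. 139.   4.]
(216, 318) [621. 109.  21.]
(249, 343) [504.  78.   7.]
(217, 363) [480. 173.  13.]
(182, 342) [602. 208.   4.]
(340, 225) [ 537. -212.  227.]
2060 [ 560.75198149 -299.39293855  224.16492743] ((560.138427734375, -293.55938720703125), (99.17326354980469, 175.57125854492188), 8.399581909179688)
215.0253056509547 226.75517118959107
505 ((584.8072509765625, 141.11550903320312), (208.15017700195312, 130.78622436523438), 9.568612098693848) 23.41921847098171
bottle [ 427.53346119 -303.6291604 ] 607 4.080821550903352
bottle [ 425.15169786 -305.24259729] 491 2.718746962162276
```

View pics/crop1.png

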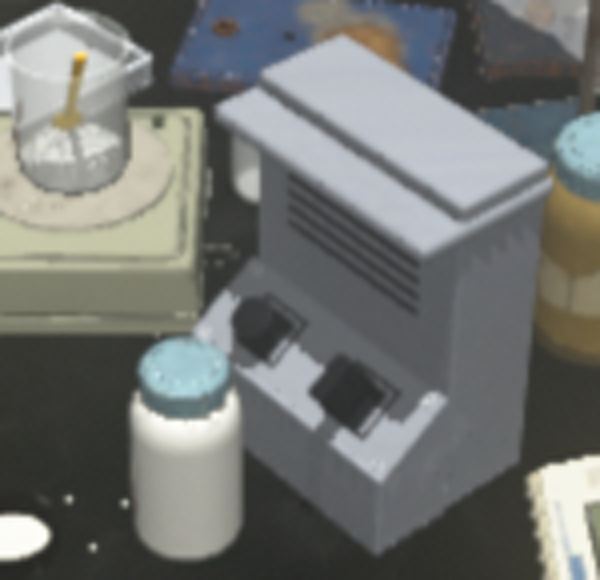

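The enlarged crop shows both plugs on the sloped panel. I can't tell from it which grip is flat, so I'll compare their heights in the socket frames.

```bash
python3 - <<'E'
from h import *
from scipy.optimize import least_squares
P=cloud(load('side0'));S=cloud(load('scene0'))
# console yaw: panel & apron from side
y=np.radians(8.4)
def con(y,o=(534.4,-297.4)):
    return R.from_euler('z',y).as_matrix(),np.array([*o,0.])
Rm,o=con(y)
L=((P-o)@Rm)[190:335,250:400].reshape(-1,3);L=L[np.isfinite(L).all(1)]
th=np.radians(35)
n=np.array([-np.sin(th),0,np.cos(th)]);t=np.array([np.cos(th),0,np.sin(th)])
Q=L-[-20,0,75]
F=np.stack([Q@t,Q[:,1],Q@n],1)
f=F[(abs(F[:,0])<30)&(abs(F[:,1])<85)]
pl=f[abs(f[:,2])<8];print('panel n off',np.median(pl[:,2]),len(pl))
A=np.c_[pl[:,:2],np.ones(len(pl))];print('slope',np.linalg.lstsq(A,pl[:,2],rcond=None)[0])
for s in(40,-40):
    for h in((8,18),(18,24),(24,30),(30,38),(38,46)):
        g=F[(abs(F[:,1]-s)<32)&(abs(F[:,0])<32)&(F[:,2]>h[0])&(F[:,2]<h[1])]
        if len(g)>2: print(s,h,len(g),np.round(np.percentile(g[:,0],[3,50,97])),np.round(np.percentile(g[:,1],[3,50,97])))
ap=L[(L[:,2]>10)&(L[:,2]<50)&(L[:,0]<-30)&(L[:,0]>-60)&(L[:,1]>-80)&(L[:,1]<80)]
print('apron',len(ap),np.median(ap[:,0]),np.polyfit(ap[:,1],ap[:,0],1))
# right side face: y=-88
sf=L[(L[:,2]>20)&(L[:,2]<200)&(L[:,1]<-80)&(L[:,1]>-100)&(L[:,0]>15)];print('side',np.median(sf[:,1]),np.polyfit(sf[:,0],sf[:,1],1))
# tray floor
for X in(S,P):
    q=X.reshape(-1,3);q=q[(q[:,0]>440)&(q[:,0]<660)&(q[:,1]>50)&(q[:,1]<240)&(q[:,2]>12)&(q[:,2]<30)]
    h,_,_=np.histogram2d(q[:,0],q[:,1],bins=(22,19),range=((440,660),(50,240)));print(h.astype(int)) if X is S else 0
for u,v in((408,328),(455,324),(269,288),(447,275),(425,270)): print(u,v,np.round(S[v,u]))
E
```

```text
panel n off 0.5483244174164437 1291
slope [0.00191492 0.00653722 0.60661224]
40 (8, 18) 12 [-12.   2.  12.] [30. 32. 40.]
40 (18, 24) 48 [-11.   2.  14.] [29. 38. 56.]
40 (24, 30) 52 [-10.   1.  12.] [29. 42. 52.]
-40 (8, 18) 33 [-12.   1.  15.] [-46. -43. -40.]
-40 (18, 24) 17 [-12.  -1.  11.] [-45. -43. -41.]
-40 (24, 30) 20 [-12.   0.  15.] [-44. -43. -41.]
-40 (30, 38) 32 [-12.   3.  16.] [-45. -43. -31.]
-40 (38, 46) 56 [-12.   1.  14.] [-45. -39. -33.]
apron 424 -42.941555442735535 [-1.81028855e-03 -4.29615821e+01]
side -81.99726067587375 [ 5.15053003e-03 -8.23112236e+01]
[[ 0  0  0  0  0  0  0  0  0  0  0  0  0  0  0  0  0  0  0]
 [ 0  0  0  0  0  0  0  0  0  0  0  0  0  0  0  0  0  0  0]
 [ 0  0  0  0  0  0  0  0  0  0  0  0  0  0  0  0  0  0  0]
 [ 0  0  0  0  0  0  0  0  0  0  0  8 12  0  0  0  0  0  0]
 [ 0  0  0  0  0  0  1  7 14 18 20 12 15  5  0  0  0  0  0]
 [ 0  0  0  4 10 19 16 12  4  0  0  0  3 11  0  0  0  0  0]
 [ 0  0  8 16  3  0  0  0  0  0  0  0  0 15  0  0  0  0  0]
 [ 0  0  4 11  0  0  0  0  0  0  0  0  0 12  0  0  0  0  0]
 [ 0  0  0 18  0  0  0  0  0  0  0 
[... 242 characters left out ...]
  0  0  9  3  0  0  0]
 [ 0  0  0  0 14  0  0  0  0  0  0  0  0  0  2 13  0  0  0]
 [ 0  0  0  0 11  7  0  0  0  0  0  0  0  0  0 12  0  0  0]
 [ 0  0  0  0  2 11  0  0  0  0  0  0  0  0  0 15  0  0  0]
 [ 0  0  0  0  0 15  0  0  0  0  1  7 12 20 20  9  1  0  0]
 [ 0  0  0  0  0 13  1  5 10 17 14 15  8  1  0  0  0  0  0]
 [ 0  0  0  0  0  9 18 13 12  3  1  0  0  0  0  0  0  0  0]
 [ 0  0  0  4  9  1  0  0  0  0  0  0  0  0  0  0  0  0  0]
 [ 0  0  5 12 12  7  0  0  0  0  0  0  0  0  0  0  0  0  0]
 [ 0  1  8  8 10 13 13  0  0  0  0  0  0  0  0  0  0  0  0]]
408 328 [ 330. -279.    4.]
455 324 [ 273. -388.    4.]
269 288 [653. -64.  25.]
447 275 [ 423. -516.   23.]
425 270 [ 479. -484.   22.]
```

The flat plug is in the right-hand socket (y = -40): it reaches 41 mm and is 12 mm thick. The tray is centred near (552,138) at a yaw of about 16°. The bottle is at about (426,-304). I'll put it at (365,-195), because the other free spot is less than 10 cm away.

```bash
cat >> h.py <<'E'
def cur():
    s=sense(); w,x,y,z=s['ee_rot']; return np.array(s['eef_pos']),R.from_quat([x,y,z,w]),s
def to(pos,Rt=None):
    p,r,s=cur(); Rt=Rt or r
    d=r.inv()*Rt
    print('offset cm',np.round(r.inv().apply(np.array(pos)-p)/10,2),'rot deg',np.round(np.degrees(d.as_rotvec()),2))
def down(a): # tool z down, tool x at world heading a deg
    c,s=np.cos(np.radians(a)),np.sin(np.radians(a))
    return R.from_matrix(np.array([[c,s,0],[s,-c,0],[0,0,-1]]))
E
python3 - <<'E'
from h import *
for z in(260,200,127): to((426,-304,z),down(0))
E
```

```text
offset cm [ 33.32 -12.12   4.36] rot deg [-7.000e-02 -1.000e-02  1.494e+01]
offset cm [ 33.32 -12.12  10.36] rot deg [-7.000e-02 -1.000e-02  1.494e+01]
offset cm [ 33.31 -12.11  17.66] rot deg [-7.000e-02 -1.000e-02  1.494e+01]
```

Call:
step_arm(plan=[{"offset":[4,-1.5,0.5],"rot":[0,0,5],"gripper":8.5},{"offset":[8,-3,1],"rot":[0,0,10],"gripper":8.5},{"offset":[12,-4.5,1.5],"rot":[0,0,14.9],"gripper":8.5},{"offset":[16,-6,2],"rot":[0,0,14.9],"gripper":8.5},{"offset":[20,-7.5,2.5],"rot":[0,0,14.9],"gripper":8.5},{"offset":[24,-9,3],"rot":[0,0,14.9],"gripper":8.5},{"offset":[28,-10.5,3.5],"rot":[0,0,14.9],"gripper":8.5},{"offset":[31,-11.5,4],"rot":[0,0,14.9],"gripper":8.5},{"offset":[33.3,-12.1,4.4],"rot":[0,0,14.9],"gripper":8.5},{"offset":[33.3,-12.1,4.4],"rot":[0,0,14.9],"gripper":8.5},{"offset":[33.3,-12.1,4.4],"rot":[0,0,14.9],"gripper":8.5},{"offset":[33.3,-12.1,4.4],"rot":[0,0,14.9],"gripper":8.5}])

```text
time_s: 1.3
eef_pos: [425.3, -305.0, 259.9]
ee_rot: [-0.0, 1.0, -0.0, -0.0]
force: [-0.7, -0.4, 0.4]
grip_width: 0.996
grip_force: 0.0
```

```bash
python3 - <<'E'
from h import *
c=snap('wrist','w1'); print(c['s']['eef_pos'],c['vertical_fov'],c['mount'])
to((426,-304,127),down(0))
E
```

```text
[ 425.28027871 -304.98381187  259.92047598] 65.70646984690485 [[ 1.47169690e-05 -9.46532553e-01 -3.22608315e-01  8.32405136e+01]
 [ 9.99999997e-01 -8.72211965e-06  7.12093832e-05  1.13960068e-01]
 [-7.02158276e-05 -3.22608316e-01  9.46532551e-01 -7.05292925e+01]
 [ 0.00000000e+00  0.00000000e+00  0.00000000e+00  1.00000000e+00]]
offset cm [ 0.08 -0.11 13.3 ] rot deg [ 0.01  0.   -0.02]
```

View pics/w1.png

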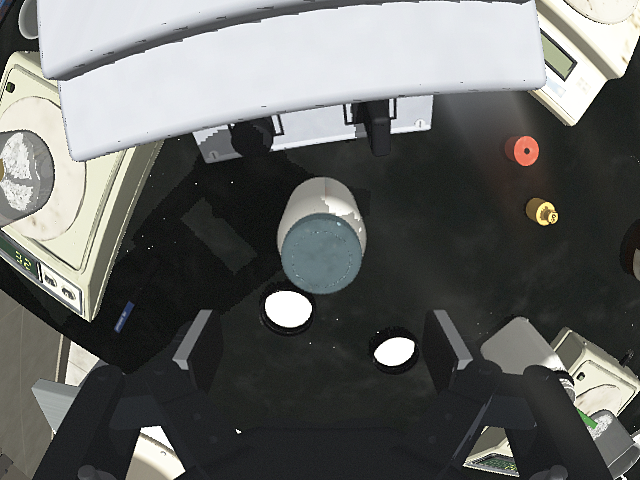

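The wrist view confirms it: the flat paddle is on the right at (377,125), the round knob on the left at (252,137), and the bottle is centred at (321,250) between the fingers. Lowering onto the bottle.

Call:
step_arm(plan=[{"offset":[0,-0.1,3],"rot":[0,0,0],"gripper":8.5},{"offset":[0,-0.1,6],"rot":[0,0,0],"gripper":8.5},{"offset":[0,-0.1,9],"rot":[0,0,0],"gripper":8.5},{"offset":[0,-0.1,11],"rot":[0,0,0],"gripper":8.5},{"offset":[0,-0.1,12.3],"rot":[0,0,0],"gripper":8.5},{"offset":[0,-0.1,13.2],"rot":[0,0,0],"gripper":8.5},{"offset":[0,-0.1,13.2],"rot":[0,0,0],"gripper":8.5},{"offset":[0,-0.1,13.2],"rot":[0,0,0],"gripper":5.8},{"offset":[0,-0.1,13.2],"rot":[0,0,0],"gripper":5.8},{"offset":[0,-0.1,13.2],"rot":[0,0,0],"gripper":5.8},{"offset":[0,-0.1,13.2],"rot":[0,0,0],"gripper":5.8},{"offset":[0,-0.1,13.2],"rot":[0,0,0],"gripper":5.8}], squeeze=35)

```text
time_s: 2.55
eef_pos: [426.2, -303.9, 129.1]
ee_rot: [0.001, 1.0, 0.0, 0.001]
force: [-1.2, -0.2, 6.6]
grip_width: 0.709
grip_force: 38.1
```

Call:
step_arm(plan=[{"offset":[0,0,-0.4],"rot":[0,0,0],"gripper":5.8},{"offset":[0,0,-1],"rot":[0,0,0],"gripper":5.8},{"offset":[0,0,-2],"rot":[0,0,0],"gripper":5.8},{"offset":[0,0,-2],"rot":[0,0,0],"gripper":5.8},{"offset":[0,0,-2],"rot":[0,0,0],"gripper":5.8}])

```text
time_s: 3.05
eef_pos: [425.9, -303.5, 148.2]
ee_rot: [0.0, 1.0, 0.0, 0.0]
force: [0.2, -0.3, -3.0]
grip_width: 0.709
grip_force: 38.6
```

```bash
python3 - <<'E'
from h import *
c=snap('side','s1');s=c['s'];print(s['force'],s['wrist_torque'],s['grip_width'],s['grip_force'])
P=cloud(c)
cv2.imwrite('pics/crop2.png',cv2.resize(c['color'][150:370,180:420,::-1],None,fx=2.5,fy=2.5))
to((365,-195,149),down(0))
E
```

```text
[ 0.20330379 -0.30206964 -3.00609914] [ 0.03156026 -0.02100881  0.00553948] 0.7087464696080474 38.61368211102672
offset cm [ -6.08 -10.84  -0.11] rot deg [-0.    0.    0.04]
```

View pics/crop2.png

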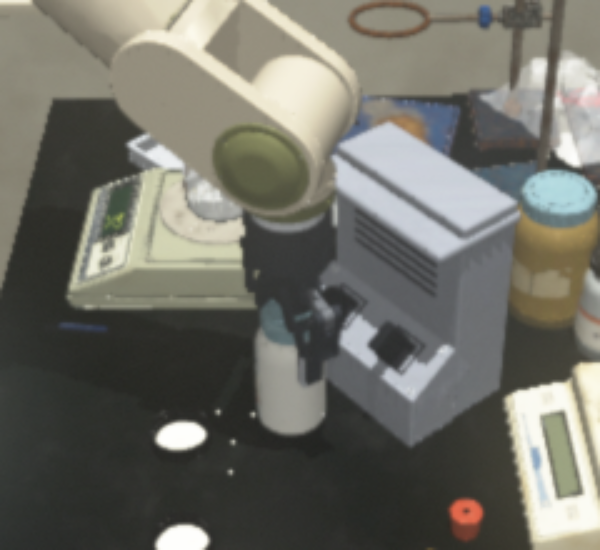

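The bottle is lifted and hangs upright. Before carrying it I'll check how far the balance reaches.

```bash
python3 - <<'E'
from h import *
for n in('scene0','side0'):
    q=cloud(load(n)).reshape(-1,3);q=q[(q[:,0]>300)&(q[:,0]<620)&(q[:,1]>-240)&(q[:,1]<20)&(q[:,2]>12)&(q[:,2]<90)]
    print(n)
    for x in range(300,620,20):
        g=q[(q[:,0]>=x)&(q[:,0]<x+20)]
        if len(g)>3: print(x,np.round(np.percentile(g[:,1],[2,98])),round(g[:,2].max()))
E
```

```text
scene0
320 [-24.   4.] 39
340 [-10.  19.] 44
360 [-6. 20.] 52
380 [-1. 19.] 54
400 [-2. 20.] 63
420 [-13.  19.] 79
440 [-34.  19.] 90
460 [-26.  19.] 90
480 [-18.  19.] 89
500 [-25.  17.] 87
520 [-123.   18.] 79
540 [-205.   14.] 89
560 [-207.    3.] 89
580 [-205.  -11.] 89
600 [-73. -31.] 62
side0
300 [-99. -83.] 16
320 [-113.  -34.] 48
340 [-122.  -29.] 58
360 [-138.  -51.] 64
380 [-103.  -36.] 71
400 [-115.    4.] 70
420 [-127.   16.] 84
440 [-139.   12.] 90
460 [-152.    3.] 89
480 [-237.  -83.] 90
500 [-231.  -75.] 90
520 [-236.  -47.] 90
540 [-141.   -3.] 81
560 [-82.  -4.] 70
580 [-60. -11.] 68
600 [-70. -24.] 60
```

Call:
step_arm(plan=[{"offset":[-1,0,0],"rot":[0,0,0],"gripper":5.8},{"offset":[-3,-1.5,0],"rot":[0,0,0],"gripper":5.8},{"offset":[-5,-4,0],"rot":[0,0,0],"gripper":5.8},{"offset":[-6.4,-6.5,0],"rot":[0,0,0],"gripper":5.8},{"offset":[-6.4,-8.5,0],"rot":[0,0,0],"gripper":5.8},{"offset":[-6.4,-9.9,0],"rot":[0,0,0],"gripper":5.8},{"offset":[-6.4,-9.9,0],"rot":[0,0,0],"gripper":5.8},{"offset":[-6.4,-9.9,0],"rot":[0,0,0],"gripper":5.8},{"offset":[-6.4,-9.9,0.8],"rot":[0,0,0],"gripper":5.8},{"offset":[-6.4,-9.9,1.4],"rot":[0,0,0],"gripper":5.8},{"offset":[-6.4,-9.9,1.8],"rot":[0,0,0],"gripper":5.8},{"offset":[-6.4,-9.9,1.8],"rot":[0,0,0],"gripper":5.8}])

```text
time_s: 4.3
eef_pos: [363.4, -206.2, 131.2]
ee_rot: [0.002, 1.0, 0.0, 0.002]
force: [2.8, 0.2, 16.5]
grip_width: 0.703
grip_force: 35.1
```

Call:
step_arm(plan=[{"offset":[0,0,-0.15],"rot":[0,0,0],"gripper":5.8},{"offset":[0,0,-0.15],"rot":[0,0,0],"gripper":6.5},{"offset":[0,0,-0.15],"rot":[0,0,0],"gripper":8.0},{"offset":[0,0,-0.15],"rot":[0,0,0],"gripper":8.5},{"offset":[0,0,-0.15],"rot":[0,0,0],"gripper":8.5},{"offset":[0,0,-0.15],"rot":[0,0,0],"gripper":8.5},{"offset":[0,0,-2],"rot":[0,0,0],"gripper":8.5},{"offset":[0,0,-4],"rot":[0,0,0],"gripper":8.5},{"offset":[0,0,-7],"rot":[0,0,0],"gripper":8.5},{"offset":[0,0,-10],"rot":[0,0,0],"gripper":8.5},{"offset":[0,0,-13],"rot":[0,0,0],"gripper":8.5},{"offset":[0,0,-15],"rot":[0,0,0],"gripper":8.5}])

```text
time_s: 5.5
eef_pos: [362.0, -204.6, 281.9]
ee_rot: [0.001, 1.0, 0.0, 0.001]
force: [0.2, -0.4, 0.4]
grip_width: 0.997
grip_force: 0.0
```

```bash
cat >> h.py <<'E'
O=np.array([534.4,-297.4,0]);YAW=8.4
def plug(s,dx=0,dy=0,yaw=None,O=O):
    Rc=R.from_euler('z',YAW if yaw is None else yaw,degrees=True).as_matrix(); th=np.radians(35)
    n=Rc@[-np.sin(th),0,np.cos(th)];t=Rc@[np.cos(th),0,np.sin(th)];y=Rc[:,1]
    return O+Rc@np.array([-20,-40,75])+s*n+dx*t+dy*y, R.from_matrix(np.c_[t,-y,-n])
def wcloud(c):
    f=240/np.tan(np.radians(c['vertical_fov'])/2); v,u=np.mgrid[0:480,0:640]
    a,b=u-c['cx'],v-c['cy'];r=np.hypot(a,b)+1e-9;th=r/f;k=np.tan(th)/r;d=c['depth']
    X=np.stack([a*k*d,b*k*d,d,np.ones_like(d)],-1)@np.array(c['mount']).T
    s=c['s'];w,x,y,z=s['ee_rot'];return R.from_quat([x,y,z,w]).apply(X[...,:3].reshape(-1,3)).reshape(480,640,3)+s['eef_pos']
E
python3 - <<'E'
from h import *
p,r=plug(170);print(p);to(p,r)
E
```

```text
[ 423.9959136  -354.13681699  214.25584753]
offset cm [ 6.18 14.95  6.8 ] rot deg [ 2.65 34.85 -8.06]
```

Call:
step_arm(plan=[{"offset":[0.5,2,0],"rot":[0.2,3,-0.7],"gripper":6},{"offset":[1,4.5,0],"rot":[0.5,7,-1.6],"gripper":6},{"offset":[1.8,7,0],"rot":[0.9,12,-2.8],"gripper":6},{"offset":[2.7,9.5,1],"rot":[1.3,17,-4],"gripper":6},{"offset":[3.6,12,2.5],"rot":[1.7,22,-5.1],"gripper":6},{"offset":[4.5,13.5,4],"rot":[2.0,27,-6.2],"gripper":6},{"offset":[5.4,14.6,5.5],"rot":[2.4,32,-7.4],"gripper":6},{"offset":[6.2,14.95,6.8],"rot":[2.65,34.85,-8.06],"gripper":6},{"offset":[6.2,14.95,6.8],"rot":[2.65,34.85,-8.06],"gripper":6},{"offset":[6.2,14.95,6.8],"rot":[2.65,34.85,-8.06],"gripper":6},{"offset":[6.2,14.95,6.8],"rot":[2.65,34.85,-8.06],"gripper":6}])

```text
time_s: 6.6
eef_pos: [424.1, -353.9, 212.9]
ee_rot: [-0.022, 0.951, 0.07, 0.299]
force: [0.6, -0.6, 1.4]
grip_width: 0.703
grip_force: 0.0
```

```bash
python3 - <<'E'
from h import *
c=snap('wrist','w2');W=wcloud(c);print(c['s']['eef_pos'],c['s']['joints'])
th=np.radians(35)
for yaw in(8.4,):
    p0,r=plug(0); L=(W-p0).reshape(-1,3)@r.as_matrix(); F=L*[1,-1,-1]  # t, y, n
    pl=F[(abs(F[:,0])<25)&(F[:,1]>-40)&(F[:,1]<110)&(abs(F[:,2])<8)]
    print('panel',len(pl),np.median(pl[:,2]),np.linalg.lstsq(np.c_[pl[:,:2],np.ones(len(pl))],pl[:,2],rcond=None)[0])
    for s in(0,80):
        for h in((8,18),(18,30),(30,38),(38,46)):
            g=F[(abs(F[:,1]-s)<30)&(abs(F[:,0])<32)&(F[:,2]>h[0])&(F[:,2]<h[1])]
            if len(g)>9: print(s,h,len(g),np.round(np.percentile(g[:,0],[2,50,98]),1),np.round(np.percentile(g[:,1],[2,50,98]),1),np.median(g[:,2]))
E
```

```text
[ 424.06171252 -353.86411051  212.88448549] [-1.09576213  0.37567659  1.76357346  0.74086456  0.93156139 -0.10604609]
panel 11856 0.0028814019077692613 [0.00022076 0.00246674 0.21940149]
0 (8, 18) 87 [11.7 14.2 15. ] [-2.8  2.9  8.1] 12.34564955948181
0 (18, 30) 117 [ 9.9 14.2 14.8] [-3.1  2.8  9.1] 24.541747849109196
0 (30, 38) 159 [-10.8  13.4  15. ] [-3.3  2.6  9.4] 34.64156474931537
0 (38, 46) 908 [-13.4   1.   13.8] [-2.6  3.2  8.5] 40.45083578196937
80 (8, 18) 98 [-5.8  9.3 13.4] [69.  73.5 88.1] 15.820057252951297
80 (18, 30) 1341 [-12.4   1.1  12.6] [69.4 80.9 94. ] 24.460953995501903
```

View pics/w2.png

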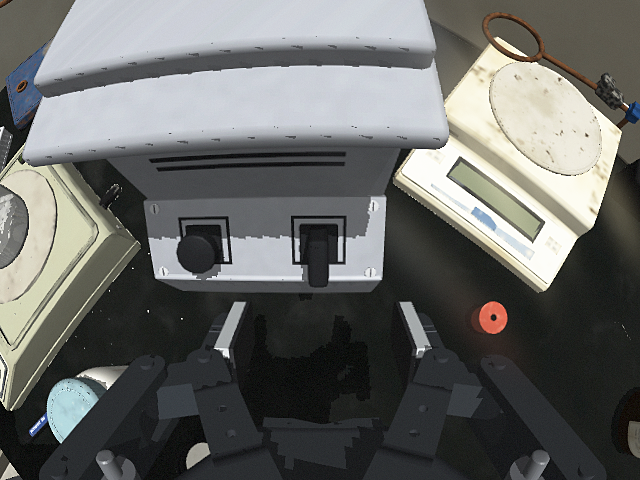

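The wrist view shows the flat paddle at (318,255) and the round knob at (200,252). The panel plane fits to within 0.3 mm, and the paddle sits 3 mm further along +y than estimated.

```bash
python3 - <<'E'
from h import *
for s in(130,82):
    p,r=plug(s,0.5,3);print(p);to(p,r)
E
```

```text
[ 446.65977871 -347.75757657  181.77655398]
offset cm [ 0.12 -0.27  3.88] rot deg [-0.03  0.09  0.01]
[ 473.89609708 -343.73566699  142.45725585]
offset cm [ 0.13 -0.27  8.68] rot deg [-0.03  0.09  0.01]
```

Call:
step_arm(plan=[{"offset":[0.1,-0.27,2],"rot":[0,0,0],"gripper":5},{"offset":[0.1,-0.27,4],"rot":[0,0,0],"gripper":5},{"offset":[0.1,-0.27,5.5],"rot":[0,0,0],"gripper":5},{"offset":[0.1,-0.27,7],"rot":[0,0,0],"gripper":5},{"offset":[0.1,-0.27,8],"rot":[0,0,0],"gripper":5},{"offset":[0.1,-0.27,8.6],"rot":[0,0,0],"gripper":5},{"offset":[0.1,-0.27,8.6],"rot":[0,0,0],"gripper":5},{"offset":[0.1,-0.27,8.6],"rot":[0,0,0],"gripper":5}])

```text
time_s: 7.45
eef_pos: [473.0, -344.1, 142.3]
ee_rot: [-0.023, 0.951, 0.07, 0.299]
force: [0.1, -0.7, 0.1]
grip_width: 0.583
grip_force: 0.0
```

```bash
python3 - <<'E'
from h import *
p,r=plug(82,0.5,3);to(p,r);print(sense()['force'],sense()['grip_width'])
E
```

```text
offset cm [ 0.09 -0.02  0.04] rot deg [-0.06  0.07 -0.05]
[ 0.07497235 -0.68543969  0.13456478] 0.5826815707678353
```

Call:
step_arm(plan=[{"offset":[0.1,0,0],"rot":[0,0,0],"gripper":3},{"offset":[0.1,0,0],"rot":[0,0,0],"gripper":1.8},{"offset":[0.1,0,0],"rot":[0,0,0],"gripper":0.8},{"offset":[0.1,0,0],"rot":[0,0,0],"gripper":0.6},{"offset":[0.1,0,0],"rot":[0,0,0],"gripper":0.6},{"offset":[0.1,0,0],"rot":[0,0,0],"gripper":0.6},{"offset":[0.1,0,0],"rot":[0,0,0],"gripper":0.6},{"offset":[0.1,0,0],"rot":[0,0,0],"gripper":0.6}], squeeze=60)

```text
time_s: 8.25
eef_pos: [473.8, -344.0, 143.0]
ee_rot: [-0.023, 0.951, 0.07, 0.299]
force: [-4.5, 0.8, 5.5]
grip_width: 0.129
grip_force: 58.8
```

Call:
step_arm(plan=[{"offset":[0.1,0,-0.2],"rot":[0,0,0],"gripper":0.6},{"offset":[0.1,0,-0.5],"rot":[0,0,0],"gripper":0.6},{"offset":[0.1,0,-0.9],"rot":[0,0,0],"gripper":0.6},{"offset":[0.1,0,-1.4],"rot":[0,0,0],"gripper":0.6},{"offset":[0.1,0,-2],"rot":[0,0,0],"gripper":0.6},{"offset":[0.1,0,-2.6],"rot":[0,0,0],"gripper":0.6},{"offset":[0.1,0,-3.2],"rot":[0,0,0],"gripper":0.6},{"offset":[0.1,0,-4],"rot":[0,0,0],"gripper":0.6},{"offset":[0.1,0,-5],"rot":[0,0,0],"gripper":0.6},{"offset":[0.1,0,-6],"rot":[0,0,0],"gripper":0.6},{"offset":[0.1,0,-6],"rot":[0,0,0],"gripper":0.6}])

```text
time_s: 9.35
eef_pos: [440.3, -349.3, 193.7]
ee_rot: [-0.022, 0.951, 0.069, 0.3]
force: [0.6, 0.3, -1.0]
grip_width: 0.13
grip_force: 61.5
```

```bash
python3 - <<'E'
from h import *
c=snap('wrist','w3');W=wcloud(c)
d=snap('side','s3')
a=c['color'][150:450,150:490];b=cv2.resize(d['color'][190:340,180:410],(460,300))
cv2.imwrite('pics/x3.png',np.hstack([a,b])[:,:,::-1])
print(sense()['grip_width'],sense()['force'])
E
```

```text
0.1312057215081704 [-0.44357037  0.41378985 -0.36875645]
```

View pics/x3.png

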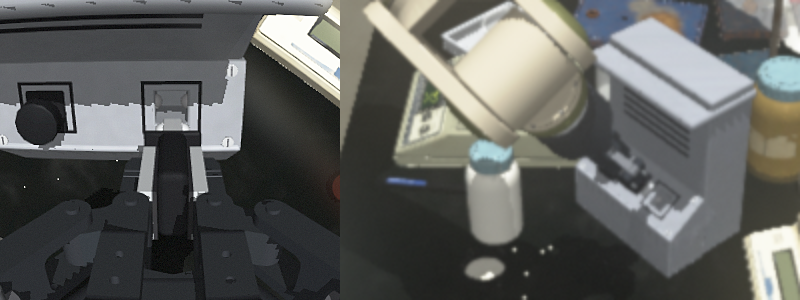

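The plug is out and held between the fingers, the round knob is still home, and the bottle stands upright at its new place. Next I'll check the heights along the carry path and around the tray.

```bash
python3 - <<'E'
from h import *
H=np.zeros((14,14))
for n in('scene0','side0'):
    q=cloud(load(n)).reshape(-1,3);q=q[np.isfinite(q).all(1)&(q[:,2]<700)]
    i=((q[:,0]-350)//30).astype(int);j=((q[:,1]+160)//30).astype(int)
    k=(i>=0)&(i<14)&(j>=0)&(j<14);np.maximum.at(H,(i[k],j[k]),q[k,2])
print('cols y from -160 step30; rows x from 350')
print(H.round().astype(int))
# tray: fit rim rectangle
q=cloud(load('scene0')).reshape(-1,3);q=q[(q[:,0]>465)&(q[:,0]<632)&(q[:,1]>68)&(q[:,1]<215)&(q[:,2]>12)&(q[:,2]<30)]
from scipy.optimize import least_squares
def res(p):
    a=np.radians(p[2]);d=q[:,:2]-p[:2];x=d@[np.cos(a),np.sin(a)];y=d@[-np.sin(a),np.cos(a)]
    return np.minimum(abs(abs(x)-63)+np.maximum(abs(y)-53,0),abs(abs(y)-50.5)+np.maximum(abs(x)-65,0))
r=least_squares(res,[552,138,15],loss='soft_l1',diff_step=1e-3);print(r.x,res(r.x).mean())
for z in(340,):
    to((400,-300,z),down(16)); to((400,-100,z),down(16)); to((*r.x[:2],z),down(16))
E
```

```text
cols y from -160 step30; rows x from 350
[[ 16  16  64  64  46  52  44  41   4   5   6   5   4   1]
 [ 14  67  71  68  66  60  56  48  43   4   6   4   5   5]
 [ 16  69  84  81  79  79  64  58  51   5   6   5   5   5]
 [ 70  80 194 174 173  80  69  68  48   7   7   5   5   6]
 [ 70  81 196 157 176 169  70  66  27  32  31  29   7   7]
 [ 69  80 175 174 173  79  68  26  28  11  10  32   8   8]
 [ 59  69  82  80  81  71  63   4  27  10   9  29  25 150]
 [  0   8  65  68  70  68   4   7  28   9   9  28  29 156]
 [  0   6  59  62  65   6   5   5  31  29  29  31 153 156]
 [  0   0  60  59  60   6   6  26  29  30  23   6 156 700]
 [  0  21   1  61  61   4  20  28  26  25   9   8 581 700]
 [  0  23  24  22  23  16  25  24  27  27  25  79 699 696]
 [ 23  25  23  23  15  24  24 149 151  26  25 700 699   0]
 [ 25  23  24  23  23  23 153 155 152 148 563 700 562   0]]
[551.75792139 143.48963334  14.31502756] 1.3848813241811109
offset cm [  5.73  -5.45 -13.98] rot deg [  2.24 -34.88  -7.41]
offset cm [  8.1  -25.23 -12.28] rot deg [  2.24 -34.88  -7.41]
offset cm [ 23.3  -47.11  -1.63] rot deg [  2.24 -34.88  -7.41]
```

Call:
step_arm(plan=[{"offset":[0,-0.5,-3],"rot":[0,0,0],"gripper":0.6},{"offset":[1,-1.5,-6],"rot":[0.2,-3,-0.6],"gripper":0.6},{"offset":[3,-3,-10],"rot":[0.6,-9,-1.9],"gripper":0.6},{"offset":[5,-4.5,-13],"rot":[1,-15,-3.2],"gripper":0.6},{"offset":[6,-5.5,-15],"rot":[1.4,-21,-4.5],"gripper":0.6},{"offset":[6.3,-6.5,-15],"rot":[1.8,-27,-5.8],"gripper":0.6},{"offset":[6.3,-8,-15],"rot":[2.1,-32,-6.9],"gripper":0.6},{"offset":[6.5,-10,-15],"rot":[2.24,-34.88,-7.4],"gripper":0.6},{"offset":[7,-13.5,-14.5],"rot":[2.24,-34.88,-7.4],"gripper":0.6},{"offset":[7.5,-17.5,-14],"rot":[2.24,-34.88,-7.4],"gripper":0.6},{"offset":[8,-21.5,-13.5],"rot":[2.24,-34.88,-7.4],"gripper":0.6},{"offset":[8.6,-25.2,-13],"rot":[2.24,-34.88,-7.4],"gripper":0.6}])

```text
time_s: 10.65
eef_pos: [399.8, -98.5, 348.2]
ee_rot: [-0.001, 0.99, 0.139, -0.0]
force: [0.9, -0.3, -0.3]
grip_width: 0.131
grip_force: 61.5
```

```bash
python3 - <<'E'
from h import *
print(sense()['joints'],sense()['grip_width'])
for z in (345,200,125): to((543,133,z),down(14.3))
E
```

```text
[-5.28114099e-01  2.49577494e-02  1.72482535e+00  7.22556117e-04
  1.39292889e+00  7.62982122e-01] 0.1312029911694852
offset cm [ 20.15 -18.3    0.34] rot deg [-0.07  0.02  1.72]
offset cm [ 20.15 -18.28  14.84] rot deg [-0.07  0.02  1.72]
offset cm [ 20.16 -18.27  22.34] rot deg [-0.07  0.02  1.72]
```

Call:
step_arm(plan=[{"offset":[2,-4,0],"rot":[0,0,0],"gripper":0.6},{"offset":[5,-7,0],"rot":[0,0,1.5],"gripper":0.6},{"offset":[8.5,-10,0],"rot":[0,0,1.7],"gripper":0.6},{"offset":[12,-13,0],"rot":[0,0,1.7],"gripper":0.6},{"offset":[15.5,-15.5,0],"rot":[0,0,1.7],"gripper":0.6},{"offset":[18.5,-17.5,0.3],"rot":[0,0,1.7],"gripper":0.6},{"offset":[20.1,-18.3,2],"rot":[0,0,1.7],"gripper":0.6},{"offset":[20.1,-18.3,5],"rot":[0,0,1.7],"gripper":0.6},{"offset":[20.1,-18.3,9],"rot":[0,0,1.7],"gripper":0.6},{"offset":[20.1,-18.3,13],"rot":[0,0,1.7],"gripper":0.6},{"offset":[20.1,-18.3,14.8],"rot":[0,0,1.7],"gripper":0.6},{"offset":[20.1,-18.3,14.8],"rot":[0,0,1.7],"gripper":0.6}])

```text
time_s: 11.85
eef_pos: [541.7, 131.2, 197.7]
ee_rot: [-0.001, 0.992, 0.125, -0.003]
force: [-0.0, -0.5, -0.4]
grip_width: 0.131
grip_force: 61.5
```

```bash
python3 - <<'E'
from h import *
c=snap('wrist','w4');W=wcloud(c)
cv2.imwrite('pics/w4s.png',c['color'][:,:,::-1])
q=W.reshape(-1,3)
g=q[(abs(q[:,0]-552)<90)&(abs(q[:,1]-143)<80)&(q[:,2]>-8)&(q[:,2]<15)];print(np.percentile(g[:,2],[5,50,95]))
to((543,133,120),down(14.3));print(sense()['force'])
E
```

```text
[-0.29000534  3.70160865  5.73828395]
offset cm [ 0.1  -0.15  7.99] rot deg [-0.07  0.13  0.02]
[ 1.01915109 -1.01706698  0.36059978]
```

View pics/w4s.png

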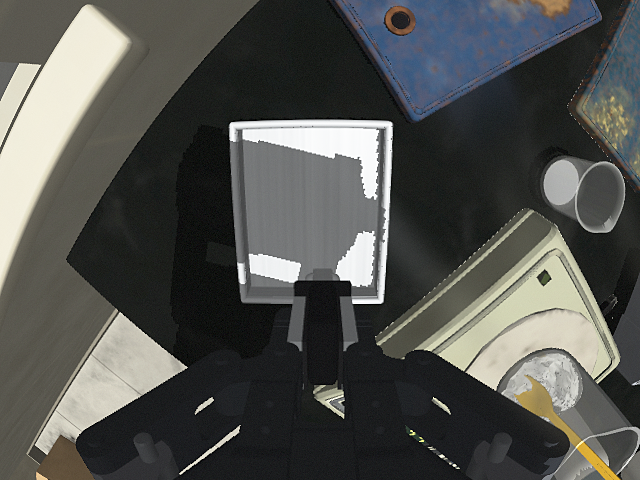

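The wrist view shows the tray straight ahead, corners (232,122) to (388,302). The plug is still held over it at (322,310), with the beaker at (585,190) well clear. Lowering with the plug upright.

Call:
step_arm(plan=[{"offset":[0.1,-0.15,3],"rot":[0,0,0],"gripper":0.6},{"offset":[0.1,-0.15,5.5],"rot":[0,0,0],"gripper":0.6},{"offset":[0.1,-0.15,7],"rot":[0,0.1,0],"gripper":0.6},{"offset":[0.1,-0.15,7.8],"rot":[0,0.1,0],"gripper":0.6},{"offset":[0.1,-0.15,8],"rot":[0,0.1,0],"gripper":0.6},{"offset":[0.1,-0.15,8.2],"rot":[0,0.1,0],"gripper":0.6},{"offset":[0.1,-0.15,8.2],"rot":[0,0.1,0],"gripper":0.6}])

```text
time_s: 12.6
eef_pos: [543.8, 132.9, 119.5]
ee_rot: [-0.0, 0.992, 0.125, 0.002]
force: [-0.6, 0.4, -0.9]
grip_width: 0.131
grip_force: 61.5
```

Call:
step_arm(plan=[{"offset":[0,0,0.1],"rot":[0,0,0],"gripper":0.6},{"offset":[0,0,0.2],"rot":[0,0,0],"gripper":0.6},{"offset":[0,0,0.3],"rot":[0,0,0],"gripper":0.6},{"offset":[0,0,0.3],"rot":[0,0,0],"gripper":0.6}])

```text
time_s: 13.0
eef_pos: [543.3, 132.8, 115.6]
ee_rot: [-0.0, 0.992, 0.125, 0.001]
force: [-0.4, 0.3, -1.2]
grip_width: 0.129
grip_force: 61.5
```

Call:
step_arm(plan=[{"offset":[0,0,0.1],"rot":[0,0,0],"gripper":0.6},{"offset":[0,0,0.2],"rot":[0,0,0],"gripper":0.6},{"offset":[0,0,0.2],"rot":[0,0,0],"gripper":0.6}])

```text
time_s: 13.3
eef_pos: [543.3, 132.8, 113.5]
ee_rot: [-0.0, 0.992, 0.125, 0.001]
force: [-0.6, 0.4, -1.2]
grip_width: 0.13
grip_force: 61.5
```

Call:
step_arm(plan=[{"offset":[0,0,0.1],"rot":[0,0,0],"gripper":0.6},{"offset":[0,0,0.1],"rot":[0,0,0],"gripper":0.6}])

```text
time_s: 13.5
eef_pos: [543.5, 132.9, 113.2]
ee_rot: [-0.0, 0.992, 0.125, 0.001]
force: [-1.5, -0.3, 3.7]
grip_width: 0.13
grip_force: 62.4
```

It touched the floor at TCP z = 113, as predicted. Releasing gently.

Call:
step_arm(plan=[{"offset":[0,0,0],"rot":[0,0,0],"gripper":0.9},{"offset":[0,0,0],"rot":[0,0,0],"gripper":1.2},{"offset":[0,0,0],"rot":[0,0,0],"gripper":1.4},{"offset":[0,0,0],"rot":[0,0,0],"gripper":1.7},{"offset":[0,0,0],"rot":[0,0,0],"gripper":2},{"offset":[0,0,0],"rot":[0,0,0],"gripper":2.4},{"offset":[0,0,0],"rot":[0,0,0],"gripper":2.8},{"offset":[0,0,0],"rot":[0,0,0],"gripper":3.2},{"offset":[0,0,0],"rot":[0,0,0],"gripper":3.2}], squeeze=20)

```text
time_s: 14.4
eef_pos: [543.4, 132.8, 112.7]
ee_rot: [-0.0, 0.992, 0.125, 0.001]
force: [0.2, 0.3, -0.5]
grip_width: 0.373
grip_force: 0.0
```

Call:
step_arm(plan=[{"offset":[0,0,-0.5],"rot":[0,0,0],"gripper":3.2},{"offset":[0,0,-1.5],"rot":[0,0,0],"gripper":3.2},{"offset":[0,0,-3],"rot":[0,0,0],"gripper":3.2},{"offset":[0,0,-5],"rot":[0,0,0],"gripper":3.2},{"offset":[0,0,-8],"rot":[0,0,0],"gripper":3.2},{"offset":[0,0,-12],"rot":[0,0,0],"gripper":3.2},{"offset":[0,0,-16],"rot":[0,0,0],"gripper":3.2},{"offset":[0,0,-20],"rot":[0,0,0],"gripper":3.2},{"offset":[0,0,-20],"rot":[0,0,0],"gripper":3.2}])

```text
time_s: 15.3
eef_pos: [544.0, 132.8, 319.2]
ee_rot: [0.0, 0.992, 0.125, 0.006]
force: [0.4, 0.7, -0.3]
grip_width: 0.373
grip_force: 0.0
```

```bash
python3 - <<'E'
from h import *
c=snap('wrist','w5');d=snap('side','s5')
a=c['color'][60:440,120:460];b=cv2.resize(d['color'][160:350,190:420],(460,380))
cv2.imwrite('pics/x5.png',np.hstack([a,b])[:,:,::-1]);print(sense()['time_s'])
E
```

```text
15.4
```

View pics/x5.png

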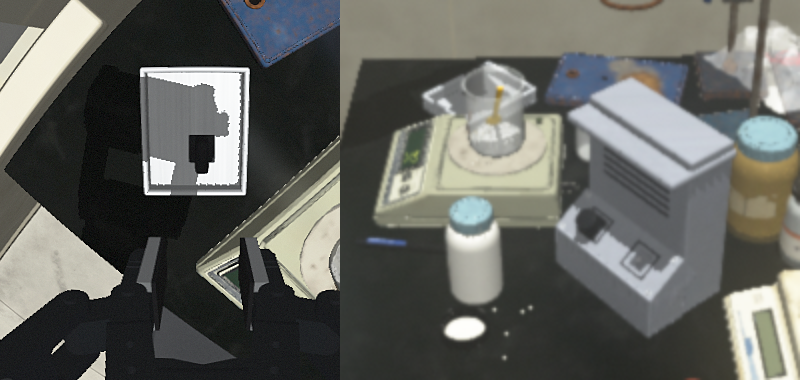

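The plug stands inside the tray at crop (202,155). The bottle is upright at crop (473,250), and the round plug is still home at (590,222) beside the empty socket.

```bash
python3 -c "
from rig import *
print(finish_job())"
```

```text
the job is handed in; nothing more can be done
None
```

The job is handed in, at about 15 s on the robot's clock: the bottle stands upright about 12 cm from where it was, the flat-paddle plug stands in the tray, and the round plug looks fully home; the arm never went near the beaker or the brass weight.

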